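# Clamp a carving blank in the spring-flap jig

### The arm

A 6-joint arm with a two-finger parallel gripper is mounted at the origin on the work surface. World frame = base frame: x ahead of the robot, y to its left, z up, the work surface at z = 0. Lengths are in m, angles in degrees, forces in N, time in s.
With the tool pointing down it reaches from about 0.3 to 0.75 m from the base axis. Payload 8.5 kg.
Tool frame: the origin (TCP) lies between the finger pads; the fingertips stand 17 mm ahead of it and the grasp point (between the pads) lies 2 mm behind it; z points along the fingers, y is the direction in which the jaws open and shut (so a half turn about z gives the same grasp; the last joint's range is limited). The gripper opens to 85 mm and grips with 20 to 120 N. Pads are 22 mm wide; open, the fingers measure 114 mm over their backs; the gripper's body (76 mm by 85 mm) begins 54 mm behind the grasp point. The pads swing forward as they close: fully open they stand 13 mm farther back than shut.
Start: joints at [60.258, 21.807, 74.336, -0, 83.858, -12.336], TCP at [0.165, 0.525, 0.248] pointing down, gripper open.
Joint ranges: [-178.18, 178.18], [-50.72, 133.34], [12.68, 142.11], [-81.47, 261.47], [9.98, 163.14], [-165.26, 165.26]. Speed limits (degrees/s): [136.94, 136.94, 180, 180, 180, 180].

### API

Orientations are given as a 3x3 rotation matrix whose columns are the frame's x, y, z axes.
In Python, from rig import readout, eyes, env gives the robot as it stands.
- The arm moves only by the tool arm_command, never from a script. Its argument "rows" is text: rows parted by semicolons, each of 7 numbers parted by spaces: the closure, from 0 (fully open) to 1 (shut), then the shift along the tool's x, y, z in mm, then the turn, a rotation vector about the tool's x, y, z in degrees. In form: grip dx dy dz rx ry rz; .... A call has 1 to 5 rows; each row shifts and turns the commanded pose from where the row before left it, along the tool's axes as they then stand; what a row does not reach is not made up. A row lasts 1/12 s, in which the tool goes at most 41.7 mm and 7.16 degrees, less where a joint would pass 70% of its speed; a pose out of reach is approached as far as the arm can. A call with a gripper value outside its range is refused whole. The fingers move at their own pace and stop on an object; "squeeze" is the grip in N (left out, the last holds). Time passes only in rows, so rows that do not move let the fingers close. It gives the time, the measured TCP pose, the force and the opening at its end, in the units of the state.
- readout.observe(): the state, without advancing time (a new reading comes with each control period).
- eyes.get_image(name): name is "scene" or "top"; returns the picture (480x640x3 uint8, red, green, blue); there is no depth.
- eyes.camera_model(name): a dict with "mtx" (3x3 intrinsics, pixels), "view" (4x4, takes a point from world to camera coordinates). Camera axes: x right, y up, looking along -z (the intrinsics and any distortion apply to the point x, -y, -z); pixel columns grow to the right and rows downward; lengths in m; the calibration is good to about 2 mm. A picture is of the moment at which its call begins. camera_model takes no time and is no camera call.
- env.close_job(): hands the job in, once; it reports no verdict.
The state is a dict: "time_s": time; "q": joint angles; "qvel": joint speeds; "joint_efforts": joint torques, N m; "position": TCP position; "tool_rot": TCP orientation; "ft_force": force on the tool from outside, world axes, zero at the start; "wrist_torque": the same for the moment, N m; "grip_width": finger opening in m.
Only numpy, scipy, OpenCV 4.12 (cv2) and the standard library are available. Lean on these libraries where they do the work, as an engineer would, in place of code of your own. Each camera call takes 0.05 s, during which the arm holds its last target. There are 200 camera calls.

### The job

Put the carving blank flat into the channel of the jig, tall boss towards the open end, and slide it fully home until it presses on the depth stop with a few newtons, never more than 15. Then tip the spring flap over past its snap point so that its own spring throws it down onto the blank and clamps it there: help it gently over the top, do not press it down by hand. Then let go and leave the other things on the bench alone.

Things in the scene. Friction and masses are not known exactly. Their poses are not given: they have to be found in the camera images.
- blank_boss (a point): Centre of the boss, the part to grip: 40 long x 36 wide (y) x 28 mm high, on the rear (-x) end of the pale wooden carving blank (0.14 kg), from 20 to 48 mm above the blank's underside. This point is 34 mm above the underside and 105 mm behind the front end. Axes: x along the blank to its flat front end, y across, z up. Starts flat on the bench beside the jig.
- blank_front (a point): Centre of the flat front end face of the same blank, 10 mm above its underside; x points out of that end. The blank is 125 mm long, its flat tongue 44 wide and 20 mm thick. This end goes against the depth stop.
- jig: Plywood jig fixed to the bench, board 260 x 160 x 12 mm. Origin on the bench under the channel's middle line; x along the channel to the depth stop, y to the flap's side, z up. Channel floor 12 mm up. Two dark rails, tops 24 mm up, inner faces at y = +-24 mm (channel 48 mm wide), from x = -120 to 80 mm. Channel open at its -x end and above.
- stop: Depth stop: dark wooden block 46 wide, 26 high, 18 mm long, fixed across the channel (origin under its middle, on the channel floor, at jig x 109 mm). A steel screw spindle stands out of it towards the channel's open end, ending in a disc 18 mm across, centre 11 mm above the channel floor.
- stop_block_face (a point): Middle of the stop block's front (jig x 100 mm). The blank meets not this but the spindle's disc, standing 13 to 39 mm in front of it by a setting that differs at each start and is not given: find it by touch. The disc is rubber-faced (gives about 1 mm per 6 N); a weak feeler pin (under 0.6 N) sticks 3 mm out of it. Home: pin pushed in, blank on the rubber.
- flap_lip (a point): Middle of the rolled lip (10 mm thick, 40 mm long along the jig's x) on the free end of the steel spring flap, 69 mm from its hinge. Open, it stands at jig x 35, y 90, z 91 mm. To close, push the lip from its outer (+y) side towards the jig's -y: it rises to z 103 mm over the hinge and is at y 24, z 98 mm at the snap point. About 5 to 13 N with rubbing, falling to none there.
- flap (a joint): Angle of the spring flap (rad), hinged along the jig's x at jig y 50, z 34 mm; plate 30 mm wide (jig x 20 to 50), rubber foot 50 mm out. 0 = open stop, leaning outwards; 0.43 = upright; 1.0 = snap point, from which the spring drives it to either side; about 2.0 = level, foot pressing on the blank; 2.12 = stop with nothing under it.
- gouge_wide: Bystander: carving gouge with a 16 mm blade and a wooden handle, 230 mm long overall, lying on the bench, 22 mm high. Leave alone. Origin under its middle.
- square: Bystander: try square, wooden stock 100 mm, steel blade 150 mm, lying flat, 16 mm high. Leave alone. Origin under its middle.
- tin: Bystander: round metal wax tin, 70 mm across, 50 mm high. Leave alone. Origin under its middle.
- offcut: Bystander: plain wooden offcut 70 x 50 x 30 mm. Leave alone. Origin under its middle.

How it is judged (in metres and radians):
On the way, in this order (a step that is already met when the one before it is completed fails the run):
1. the blank lies flat in the channel with its front end pressed home on the depth stop, the flap still open (x of blank_front in the frame of jig between 0.05 and 0.1 m and y of blank_front in the frame of jig between -0.006 and 0.006 m and z of blank_front in the frame of jig between 0.019 and 0.025 m and angle between the x axis of blank_front and the x axis of jig, either way round below 0.06 rad and angle between blank_front's own z axis and vertical below 0.05 rad and contact force between blank and stop above 2 N and value of joint flap below 0.3 rad), for 0.2 s.
2. the flap has sprung down onto the blank (x of blank_front in the frame of jig between 0.05 and 0.1 m and y of blank_front in the frame of jig between -0.006 and 0.006 m and z of blank_front in the frame of jig between 0.019 and 0.025 m and angle between the x axis of blank_front and the x axis of jig, either way round below 0.06 rad and angle between blank_front's own z axis and vertical below 0.05 rad and value of joint flap above 1.9 rad), for 0.2 s.
At the end, for the whole second after the job is handed in: The blank lies flat in the channel, boss towards the open end, its front end still touching the depth stop (over 0.1 N on its feeler pin, so within 3 mm of the disc); the flap is down (angle 1.9 to 2.08 rad) with its foot pressing on the blank; all is released and at rest (all of step 2 and value of joint flap below 2.08 rad and contact force between blank and flap above 1 N and contact force between blank and stop above 0.1 N and contact force between each of the arm, the fingers and anything else below 0.5 N and linear speed of blank below 0.02 m/s).
It fails at once if the blank is pressed on the depth stop with more than 15 N (contact force between blank and stop above 15 N).
It fails at once if the robot presses the flap down by hand: it pushes on it with over 1.5 N when it is beyond 1.7 rad (value of joint flap above 1.7 rad and contact force between the arm and flap above 1.5 N).
It fails at once if the robot pushes on the flap with more than 20 N (contact force between the arm and flap above 20 N).
It fails at once if the gouge, square, tin or offcut is moved by more than 20 mm (distance of any of gouge_wide, square, tin, offcut from where it was at the start of the episode above 0.02 m).
It also fails if it takes over 64 s, if anything falls off the work surface, if the arm or the gripper's body presses on something with over 40 N, if the wrist force passes 120 N, or if a joint passes its speed limit or range.

## Working session

There is one attempt and no reset: what is moved stays moved. The work goes in short steps, Python scripts to look and compute and a tool call to move; the robot and the scene stay as the last step left them, time stands still between calls to the robot, and variables do not carry over. Pictures are saved under pics/ and viewed, about 8 in all and at most 12, crops included, and the job is handed in when it is done.

Besides the shell and the picture viewer there is one more tool, called after "Request:" in YAML: its name, and indented under it one key for each argument. arm_command: Moves the arm, as the interface text tells. Its arguments: {"type":"object","properties":{"rows":{"type":"string"},"squeeze":{"type":"number"}},"required":["rows"]}

```bash
ls; mkdir -p pics; python3 - <<'E'
from rig import readout, eyes, env
import cv2
s=readout.observe(); print({k:s[k] for k in ('time_s','position','tool_rot','ft_force','grip_width')})
for n in('scene','top'):
    im=eyes.get_image(n); cv2.imwrite(f'pics/{n}0.png',im[:,:,::-1]); m=eyes.camera_model(n); print(n,m)
E
```

```text
pics
{'time_s': 0.0, 'position': array([0.16440941, 0.52458079, 0.24772428]), 'tool_rot': array([[-9.54213342e-01,  2.99126118e-01, -6.80557026e-04],
       [ 2.99126762e-01,  9.54212580e-01, -1.23819063e-03],
       [ 2.79020919e-04, -1.38507084e-03, -9.99999002e-01]]), 'ft_force': array([ 0.24697349, -0.4559495 ,  0.03121994]), 'grip_width': 0.08550969572800073}
scene {'mtx': array([[503.63883041,   0.        , 323.78304524],
       [  0.        , 503.63883041, 244.00784454],
       [  0.        ,   0.        ,   1.        ]]), 'view': array([[ 0.69719924,  0.71682955, -0.00828402, -0.35776261],
       [-0.42004813,  0.4178548 ,  0.80557863,  0.17893445],
       [ 0.58092409, -0.55816912,  0.59243096, -1.56123947],
       [ 0.        ,  0.        ,  0.        ,  1.        ]])}
top {'mtx': array([[605.78547062,   0.        , 318.65897137],
       [  0.        , 605.78547062, 236.23548702],
       [  0.        ,   0.        ,   1.        ]]), 'view': array([[-0.02137927, -0.99976436,  0.00376066, -0.01918455],
       [ 0.98793856, -0.02054907,  0.15347683, -0.58124492],
       [-0.15336338,  0.00699652,  0.98814509, -1.44765948],
       [ 0.        ,  0.        ,  0.        ,  1.        ]])}
```

View pics/top0.png

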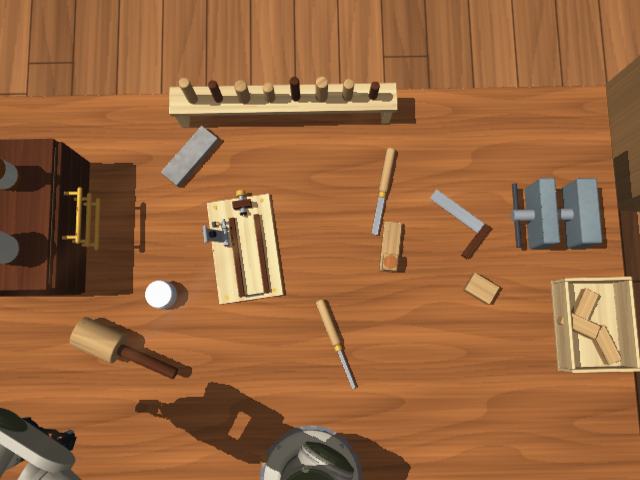

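View pics/scene0.png

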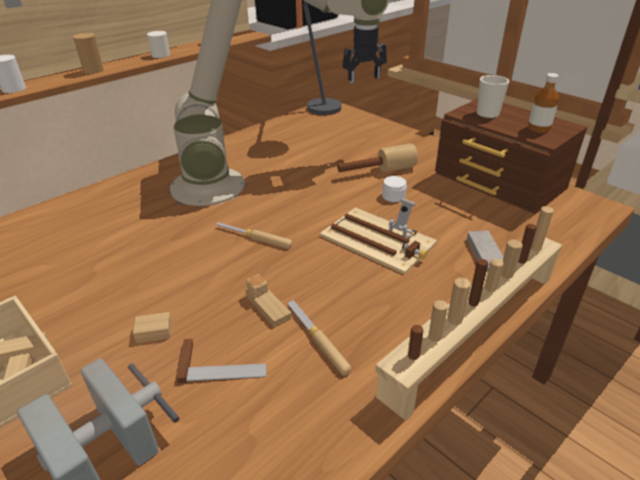

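```bash
cat > h.py <<'E'
import numpy as np, cv2
from rig import readout, eyes, env
def ray(n,px,z):
    m=eyes.camera_model(n);K=m['mtx'];V=m['view'];R=V[:3,:3];c=-R.T@V[:3,3]
    d=np.linalg.inv(K)@[px[0],px[1],1];d=R.T@(d*[1,-1,-1])
    return c+d*(z-c[2])/d[2]
def proj(n,P):
    m=eyes.camera_model(n);p=m['view'][:3,:3]@P+m['view'][:3,3];p=m['mtx']@(p*[1,-1,-1]);return p[:2]/p[2]
def crop(n,out,x,y,w,h,s):
    im=eyes.get_image(n)[:,:,::-1][y:y+h,x:x+w]
    cv2.imwrite(out,cv2.resize(im,None,fx=s,fy=s,interpolation=cv2.INTER_CUBIC))
E
python3 - <<'E'
from h import *
im=eyes.get_image('top')[:,:,::-1]
a=cv2.resize(im[180:310,190:300],None,fx=4.5,fy=4.5,interpolation=cv2.INTER_CUBIC)
b=cv2.resize(im[210:284,370:416],None,fx=4.5,fy=4.5,interpolation=cv2.INTER_CUBIC)
o=np.zeros((a.shape[0],a.shape[1]+b.shape[1],3),np.uint8);o[:,:a.shape[1]]=a;o[:b.shape[0],a.shape[1]:]=b
cv2.imwrite('pics/c1.png',o);print(a.shape)
b2=im[135:320,150:440]
E
python3 -c "
from h import *
im=eyes.get_image('scene')[:,:,::-1]
a=cv2.resize(im[185:285,310:450],None,fx=4,fy=4,interpolation=cv2.INTER_CUBIC)
b=cv2.resize(im[265:335,235:300],None,fx=3.6,fy=3.6,interpolation=cv2.INTER_CUBIC)
o=np.zeros((400,560+b.shape[1],3),np.uint8);o[:,:560]=a;o[:b.shape[0],560:]=b
cv2.imwrite('pics/c2.png',o)"
```

```text
(585, 495, 3)
```

View pics/c1.png

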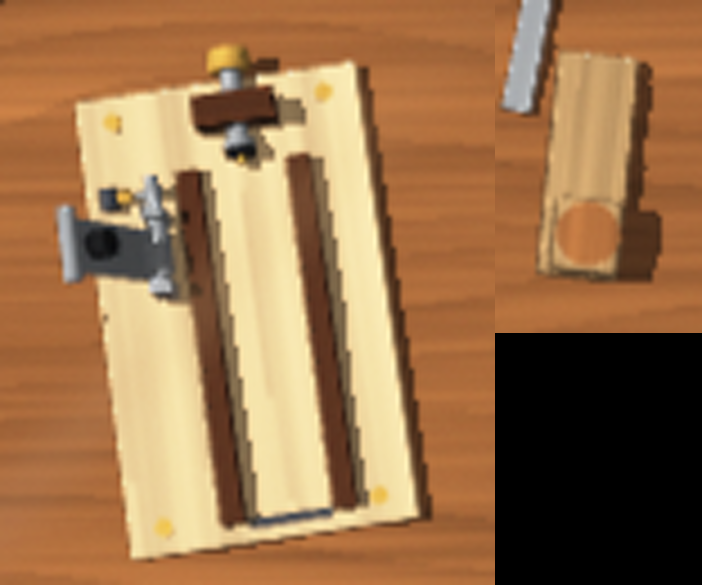

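View pics/c2.png

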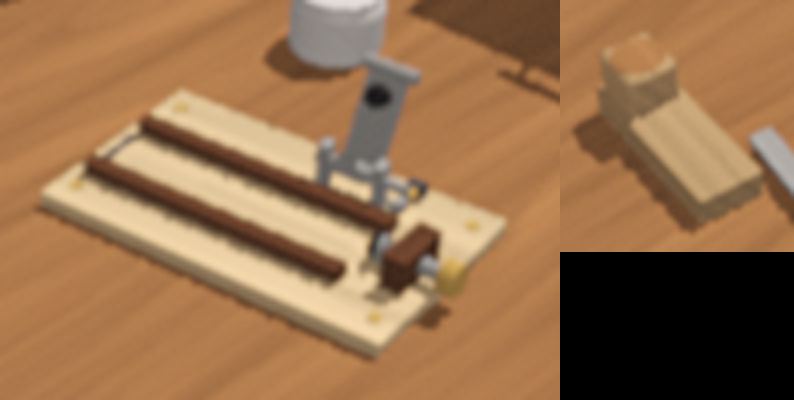

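```bash
python3 - <<'E'
from h import *
im=eyes.get_image('top'); 
hsv=cv2.cvtColor(im,cv2.COLOR_RGB2HSV)
print('board hsv',hsv[180+300//4,190+280//4],hsv[290,215], 'blank',hsv[235,392],'rail',hsv[250,236])
# board contour
m=((hsv[...,1]<130)&(hsv[...,2]>190)&(hsv[...,0]>18)).astype(np.uint8); mm=np.zeros_like(m);mm[185:310,195:295]=m[185:310,195:295]
mm=cv2.morphologyEx(mm,cv2.MORPH_OPEN,np.ones((2,2)))
c=np.vstack([k for k in cv2.findContours(mm,0,1)[0] if cv2.contourArea(k)>20])
W=np.array([ray('top',p,0.012)[:2] for p in c.reshape(-1,2)],np.float32)
r=cv2.minAreaRect(W*1000);print('board',r)
q=lambda pts,z:[print(p,np.round(ray('top',(ox+p[0]/4.5-.4,oy+p[1]/4.5-.4),z)*1000,1)) for p in pts]
ox,oy=190,180
print('board corners');q([(77,103),(353,62),(420,518),(133,560)],.012)
print('rail tops: L TL TR BL BR; R');q([(177,172),(207,172),(222,525),(246,523),(288,157),(310,154),(336,508),(358,504)],.024)
print('stop block top: ');q([(190,97),(270,87),(276,122),(196,133)],.038)
print('disc');q([(240,152)],.023);print('lip');q([(58,207),(74,207),(68,283),(84,280)],.091)
ox,oy=370-110,210
print('tongue front corners');q([(558,53),(635,60)],.02);print('rear boss bottom corners z48');q([(551,197),(623,204),(616,276),(540,272)],.048)
E
```

```text
board hsv [ 10 163  94] [ 13 167 171] blank [ 17 119 208] rail [ 12 147 116]
board ((557.3639526367188, 154.0072479248047), (258.09454345703125, 157.7726287841797), 7.337874412536621)
board corners
(77, 103) [678.4 250.7  12. ]
(353, 62) [698.9  94.8  12. ]
(420, 518) [440.9  60.1  12. ]
(133, 560) [421.2 218.1  12. ]
rail tops: L TL TR BL BR; R
(177, 172) [635.4 192.5  24. ]
(207, 172) [635.  175.8  24. ]
(222, 525) [438.6 167.7  24. ]
(246, 523) [439.5 154.6  24. ]
(288, 157) [642.6 130.6  24. ]
(310, 154) [644.1 118.3  24. ]
(336, 508) [446.6 105.3  24. ]
(358, 504) [448.5  93.3  24. ]
stop block top: 
(190, 97) [674.9 183.4  38. ]
(270, 87) [679.7 139.   38. ]
(276, 122) [659.8 135.7  38. ]
(196, 133) [654.5 180.   38. ]
disc
(240, 152) [646.2 157.5  23. ]
lip
(58, 207) [605.1 246.1  91. ]
(74, 207) [604.9 237.6  91. ]
(68, 283) [564.1 240.5  91. ]
(84, 280) [565.6 232.1  91. ]
tongue front corners
(558, 53) [ 619.  -195.8   20. ]
(635, 60) [ 614.1 -238.7   20. ]
rear boss bottom corners z48
(551, 197) [ 534.5 -185.7   48. ]
(623, 204) [ 529.9 -224.7   48. ]
(616, 276) [ 490.7 -219.3   48. ]
(540, 272) [ 493.7 -178.2   48. ]
```

Request:
arm_command:
  rows: "0 0 0 0 0 0 -4.55; 0 0 0 0 0 0 -4.55; 0 -20.4 -30.4 0 0 0 0; 0 -20.4 -30.4 0 0 0 0; 0 -20.4 -30.4 0 0 0 0"
  squeeze: 40

```text
time_s: 0.67
position: [0.2119, 0.4245, 0.248]
tool_rot: [[-0.99, 0.143, -0.0], [0.143, 0.99, -0.0], [0.0, -0.0, -1.0]]
ft_force: [-0.1, 0.6, 0.2]
grip_width: 0.0855
```

Request:
arm_command:
  rows: "0 -20.4 -30.4 0 0 0 0; 0 -20.4 -30.4 0 0 0 0; 0 -20.4 -30.4 0 0 0 0; 0 -20.4 -30.4 0 0 0 0; 0 -20.4 -30.4 0 0 0 0"

```text
time_s: 1.08
position: [0.2911, 0.259, 0.2484]
tool_rot: [[-0.99, 0.144, 0.0], [0.144, 0.99, 0.0], [-0.0, 0.0, -1.0]]
ft_force: [1.3, 0.3, -1.2]
grip_width: 0.0857
```

Request:
arm_command:
  rows: "0 -20.4 -30.4 0 0 0 0; 0 -20.4 -30.4 0 0 0 0; 0 -20.4 -30.4 0 0 0 0; 0 -20.4 -30.4 0 0 0 0; 0 -20.4 -30.4 0 0 0 0"

```text
time_s: 1.5
position: [0.3702, 0.0937, 0.2485]
tool_rot: [[-0.989, 0.145, 0.001], [0.145, 0.989, 0.0], [-0.001, 0.0, -1.0]]
ft_force: [1.2, 0.7, 1.0]
grip_width: 0.0855
```

Request:
arm_command:
  rows: "0 -20.4 -30.4 0 0 0 0; 0 -20.4 -30.4 0 0 0 0; 0 -20.4 -30.4 0 0 0 0; 0 -20.4 -30.4 0 0 0 0; 0 -20.4 -30.4 0 0 0 0"

```text
time_s: 1.92
position: [0.4492, -0.0716, 0.2484]
tool_rot: [[-0.989, 0.145, 0.0], [0.145, 0.989, -0.0], [-0.0, 0.0, -1.0]]
ft_force: [1.3, 1.0, 0.2]
grip_width: 0.0852
```

Request:
arm_command:
  rows: "0 -20.4 -30.4 0 0 0 0; 0 -20.4 -30.4 0 0 0 0; 0 -20.4 -30.4 0 0 0 0; 0 -20.4 -30.4 0 0 0 0; 0 0 0 20 0 0 0"

```text
time_s: 2.33
position: [0.5149, -0.2079, 0.2302]
tool_rot: [[-0.989, 0.148, 0.006], [0.148, 0.989, -0.005], [-0.007, -0.004, -1.0]]
ft_force: [-0.6, -0.0, -0.5]
grip_width: 0.0854
```

Request:
arm_command:
  rows: "0 0 0 40 0 0 0; 0 0 0 40 0 0 0; 0 0 0 20 0 0 0; 0 0 0 0 0 0 0; 0 0 0 0 0 0 0"

```text
time_s: 2.75
position: [0.512, -0.2018, 0.1283]
tool_rot: [[-0.99, 0.145, -0.001], [0.145, 0.99, 0.001], [0.001, 0.001, -1.0]]
ft_force: [0.3, 0.3, 0.8]
grip_width: 0.0854
```

Request:
arm_command:
  rows: "0 0 0 30 0 0 0; 0 0 0 30 0 0 0; 0 0 0 18 0 0 0; 0 0 0 10 0 0 0; 0 0 0 0 0 0 0"

```text
time_s: 3.17
position: [0.5123, -0.202, 0.0403]
tool_rot: [[-0.99, 0.144, -0.0], [0.144, 0.99, 0.0], [0.0, 0.0, -1.0]]
ft_force: [-0.1, -0.8, 0.5]
grip_width: 0.0856
```

Request:
arm_command:
  rows: "1 0 0 0 0 0 0; 1 0 0 0 0 0 0; 1 0 0 0 0 0 0; 1 0 0 0 0 0 0; 1 0 0 0 0 0 0"
  squeeze: 40

```text
time_s: 3.58
position: [0.5125, -0.2023, 0.0416]
tool_rot: [[-0.99, 0.144, 0.002], [0.144, 0.99, -0.001], [-0.002, -0.001, -1.0]]
ft_force: [-0.1, -0.4, 6.7]
grip_width: 0.0352
```

Request:
arm_command:
  rows: "1 0 0 0 0 0 0; 1 0 0 0 0 0 0; 1 0 0 0 0 0 0; 1 0 0 0 0 0 0; 1 0 0 0 0 0 0"

```text
time_s: 4.0
position: [0.5125, -0.2023, 0.0416]
tool_rot: [[-0.99, 0.144, 0.002], [0.144, 0.99, -0.001], [-0.002, -0.001, -1.0]]
ft_force: [-0.9, -0.2, 6.4]
grip_width: 0.0355
```

Request:
arm_command:
  rows: "1 0 0 -10 0 0 0; 1 0 0 -30 0 0 0; 1 0 0 -30 0 0 0; 1 0 0 -20 0 0 0; 1 0 0 -10 0 0 0"

```text
time_s: 4.42
position: [0.5127, -0.2022, 0.1437]
tool_rot: [[-0.99, 0.144, 0.004], [0.144, 0.99, -0.003], [-0.004, -0.002, -1.0]]
ft_force: [-0.1, 0.1, -1.7]
grip_width: 0.0354
```

Request:
arm_command:
  rows: "1 2.3 16.9 0 0 0 0; 1 4.6 33.9 0 0 0 0; 1 4.6 33.9 0 0 0 0; 1 4.6 33.9 0 0 0 0; 1 4.6 33.9 0 0 0 0"

```text
time_s: 4.83
position: [0.5129, -0.0464, 0.1401]
tool_rot: [[-0.989, 0.145, -0.001], [0.145, 0.989, 0.0], [0.001, 0.0, -1.0]]
ft_force: [0.2, 1.0, -1.8]
grip_width: 0.0354
```

Request:
arm_command:
  rows: "1 4.6 33.9 0 0 0 0; 1 4.6 33.9 0 0 0 0; 1 4.6 33.9 0 0 0 0; 1 4.6 33.9 0 0 0 0; 1 4.6 33.9 0 0 0 0"

```text
time_s: 5.25
position: [0.5146, 0.1248, 0.1401]
tool_rot: [[-0.989, 0.145, -0.001], [0.145, 0.989, -0.0], [0.001, -0.0, -1.0]]
ft_force: [-0.1, -0.2, -1.9]
grip_width: 0.0348
```

Request:
arm_command:
  rows: "1 2.3 16.9 0 0 0 0; 1 0 0 0 0 0 -5.2; 1 0 0 0 0 0 -5.2; 1 0 0 0 0 0 -5.2; 1 0 0 0 0 0 0"

```text
time_s: 5.67
position: [0.515, 0.1404, 0.14]
tool_rot: [[-0.991, -0.13, -0.001], [-0.13, 0.991, -0.0], [0.001, 0.0, -1.0]]
ft_force: [-0.2, -0.4, -1.5]
grip_width: 0.0353
```

Request:
arm_command:
  rows: "1 0 0 0 0 0 0; 1 0 0 0 0 0 0"

```text
time_s: 5.83
position: [0.5153, 0.1401, 0.1402]
tool_rot: [[-0.992, -0.124, -0.001], [-0.124, 0.992, -0.0], [0.001, 0.0, -1.0]]
ft_force: [-0.6, -0.3, -1.2]
grip_width: 0.0353
```

```bash
python3 - <<'E'
from h import *
a=[]
im=eyes.get_image('top')[:,:,::-1]; a=cv2.resize(im[180:320,180:310],None,fx=4,fy=4,interpolation=cv2.INTER_CUBIC)
cv2.imwrite('pics/c3.png',a)
im=eyes.get_image('scene')[:,:,::-1]; cv2.imwrite('pics/c4.png',cv2.resize(im[150:300,290:460],None,fx=4,fy=4,interpolation=cv2.INTER_CUBIC))
E
```

```text
(no output)
```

View pics/c3.png

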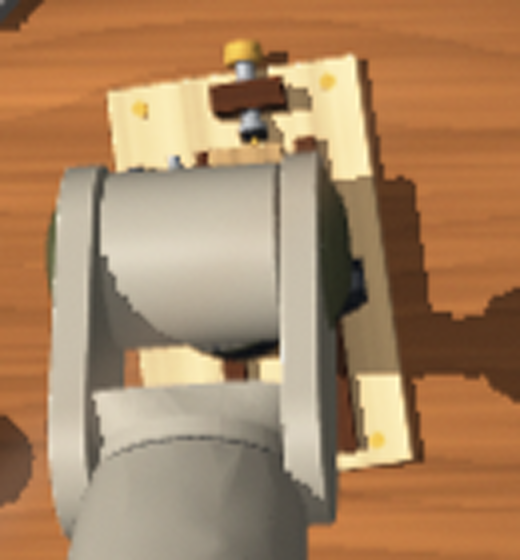

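Request:
arm_command:
  rows: "1 0 -0.9 20 0 0 -0.2; 1 0 0 30 0 0 0; 1 0 0 18 0 0 0; 1 0 0 0 0 0 0; 1 0 0 0 0 0 0"

```text
time_s: 6.35
position: [0.5155, 0.1392, 0.0722]
tool_rot: [[-0.992, -0.129, -0.001], [-0.129, 0.992, -0.0], [0.001, 0.0, -1.0]]
ft_force: [0.9, 0.3, -0.6]
grip_width: 0.0353
```

```bash
python3 - <<'E'
from h import *
im=eyes.get_image('scene')[:,:,::-1]; cv2.imwrite('pics/c4.png',cv2.resize(im[170:290,310:450],None,fx=5,fy=5,interpolation=cv2.INTER_CUBIC))
E
```

```text
(no output)
```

View pics/c4.png

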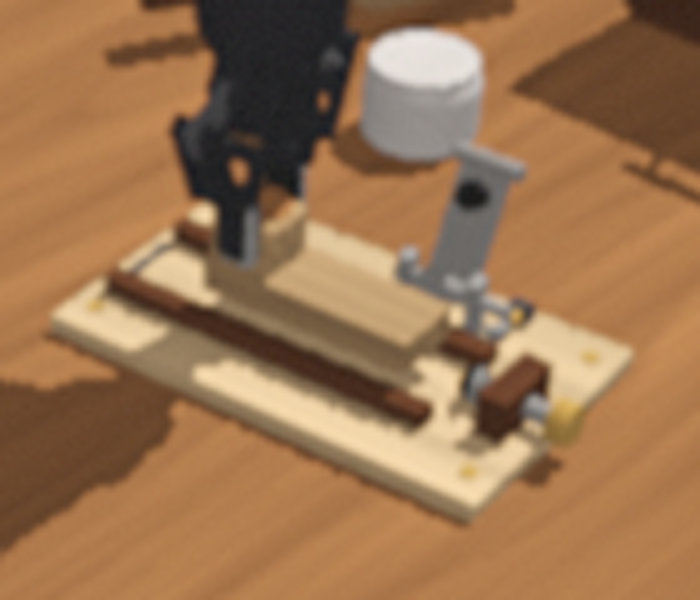

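Request:
arm_command:
  rows: "1 0 0 3 0 0 0; 1 0 0 3 0 0 0; 1 0 0 3 0 0 0; 1 0 0 3 0 0 0; 1 0 0 0 0 0 0"

```text
time_s: 6.82
position: [0.5156, 0.1396, 0.0602]
tool_rot: [[-0.991, -0.131, 0.0], [-0.131, 0.991, 0.0], [-0.0, 0.0, -1.0]]
ft_force: [0.1, 4.2, -0.8]
grip_width: 0.0352
```

Request:
arm_command:
  rows: "1 0 0 1.5 0 0 0; 1 0 0 1.5 0 0 0; 1 0 0 1.5 0 0 0; 1 0 0 1 0 0 0; 1 0 0 0 0 0 0"

```text
time_s: 7.23
position: [0.5156, 0.1395, 0.0547]
tool_rot: [[-0.991, -0.131, 0.0], [-0.131, 0.991, 0.0], [-0.0, 0.0, -1.0]]
ft_force: [-0.2, 5.8, 0.1]
grip_width: 0.0354
```

Request:
arm_command:
  rows: "1 0 1.2 0 0 0 0; 1 0 0 0.5 0 0 0; 1 0 0 0.5 0 0 0; 1 0 0 0 0 0 0; 1 0 0 0 0 0 0"

```text
time_s: 7.65
position: [0.5154, 0.1402, 0.0537]
tool_rot: [[-0.992, -0.13, -0.0], [-0.13, 0.992, -0.0], [0.0, -0.0, -1.0]]
ft_force: [0.4, 0.0, -2.1]
grip_width: 0.0354
```

Request:
arm_command:
  rows: "1 -2 0 0.4 0 0 0; 1 -4 0 0 0 0 0; 1 -4 0 0 0 0 0; 1 -3 0 0 0 0 0; 1 0 0 0 0 0 0"

```text
time_s: 8.07
position: [0.5291, 0.1422, 0.0536]
tool_rot: [[-0.991, -0.13, 0.001], [-0.13, 0.991, 0.0], [-0.001, -0.0, -1.0]]
ft_force: [0.3, 0.0, 2.1]
grip_width: 0.0356
```

Request:
arm_command:
  rows: "1 -1 0 0 0 0 0; 1 -1 0 0 0 0 0; 1 -1 0 0 0 0 0; 1 0 0 0 0 0 0; 1 0 0 0 0 0 0"

```text
time_s: 8.48
position: [0.5311, 0.1425, 0.0536]
tool_rot: [[-0.991, -0.13, -0.0], [-0.13, 0.991, -0.0], [0.0, -0.0, -1.0]]
ft_force: [-3.2, 0.4, 5.1]
grip_width: 0.0352
```

Request:
arm_command:
  rows: "1 0 0 -0.4 0 0 0; 1 0 0 0 0 0 0; 1 -1 0 0 0 0 0; 1 -1 0 0 0 0 0; 1 0 0 0 0 0 0"

```text
time_s: 8.9
position: [0.5335, 0.1428, 0.0536]
tool_rot: [[-0.991, -0.13, 0.0], [-0.13, 0.991, 0.0], [-0.0, 0.0, -1.0]]
ft_force: [0.3, 0.7, -1.8]
grip_width: 0.0351
```

Request:
arm_command:
  rows: "1 -1 0 0 0 0 0; 1 -1 0 0 0 0 0; 1 0 0 0 0 0 0"

```text
time_s: 9.15
position: [0.5354, 0.1431, 0.0537]
tool_rot: [[-0.991, -0.13, 0.0], [-0.13, 0.991, 0.0], [-0.0, 0.0, -1.0]]
ft_force: [0.1, 0.5, -0.8]
grip_width: 0.0352
```

Request:
arm_command:
  rows: "1 -1 0 0 0 0 0; 1 -1 0 0 0 0 0; 1 0 0 0 0 0 0"

```text
time_s: 9.4
position: [0.537, 0.1433, 0.0537]
tool_rot: [[-0.991, -0.13, -0.001], [-0.13, 0.991, -0.0], [0.001, -0.0, -1.0]]
ft_force: [-1.2, -0.2, -1.4]
grip_width: 0.035
```

Request:
arm_command:
  rows: "1 -1 0 0 0 0 0; 1 0 0 0 0 0 0"

```text
time_s: 9.57
position: [0.5375, 0.1434, 0.0537]
tool_rot: [[-0.991, -0.13, -0.002], [-0.13, 0.991, -0.0], [0.002, -0.0, -1.0]]
ft_force: [-5.3, -1.4, 0.4]
grip_width: 0.0353
```

Request:
arm_command:
  rows: "1 -1 0 0 0 0 0; 1 0 0 0 0 0 0"

```text
time_s: 9.73
position: [0.5379, 0.1435, 0.0537]
tool_rot: [[-0.991, -0.131, -0.003], [-0.131, 0.991, -0.0], [0.003, -0.0, -1.0]]
ft_force: [-8.0, -2.7, 2.4]
grip_width: 0.035
```

Request:
arm_command:
  rows: "1 0 0 0 0 0 0; 1 0 0 0 0 0 0; 1 0 0 0 0 0 0; 1 0 0 0 0 0 0; 1 0 0 0 0 0 0"

```text
time_s: 10.15
position: [0.5379, 0.1435, 0.0537]
tool_rot: [[-0.991, -0.131, -0.003], [-0.131, 0.991, -0.0], [0.003, -0.0, -1.0]]
ft_force: [-7.6, -2.1, 3.0]
grip_width: 0.0353
```

```bash
python3 - <<'E'
from h import *
a=eyes.get_image('top')[:,:,::-1][180:250,210:290]; b=eyes.get_image('scene')[:,:,::-1][195:275,330:430]
a=cv2.resize(a,(480,420),interpolation=cv2.INTER_CUBIC);b=cv2.resize(b,(300,240),interpolation=cv2.INTER_CUBIC)
o=np.zeros((420,780,3),np.uint8);o[:,:480]=a;o[:240,480:]=b;cv2.imwrite('pics/c5.png',o)
E
```

```text
(no output)
```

View pics/c5.png

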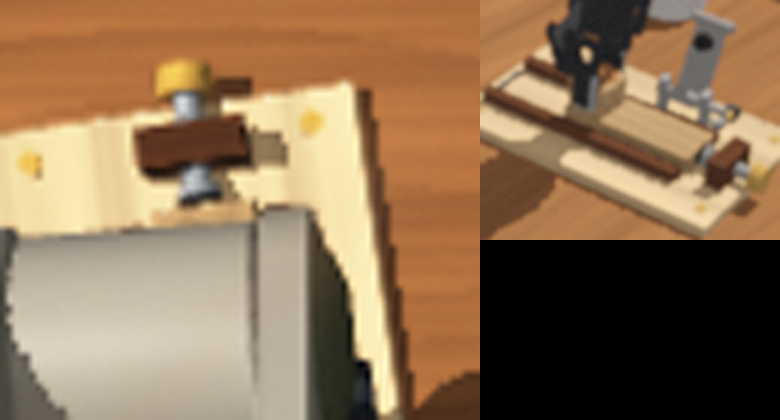

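Request:
arm_command:
  rows: "1 0.6 0 -0.3 0 0 0; 1 0 0 0 0 0 0; 1 0 0 0 0 0 0; 0.4 0 0 0 0 0 0; 0.3 0 0 0 0 0 0"

```text
time_s: 10.67
position: [0.5393, 0.1436, 0.0544]
tool_rot: [[-0.991, -0.13, 0.002], [-0.13, 0.991, 0.0], [-0.002, -0.0, -1.0]]
ft_force: [-0.1, 0.1, -0.2]
grip_width: 0.0584
```

Request:
arm_command:
  rows: "0.2 0 0 0 0 0 0; 0 0 0 0 0 0 0; 0 0 0 0 0 0 0; 0 0 0 0 0 0 0; 0 0 0 0 0 0 0"

```text
time_s: 11.08
position: [0.5387, 0.1435, 0.0542]
tool_rot: [[-0.991, -0.13, 0.0], [-0.13, 0.991, 0.0], [-0.0, -0.0, -1.0]]
ft_force: [0.4, -0.0, 1.1]
grip_width: 0.0854
```

Request:
arm_command:
  rows: "0 0 0 -5 0 0 0; 0 0 0 -15 0 0 0; 0 0 0 -30 0 0 0; 0 0 0 -40 0 0 0; 0 0 0 -30 0 0 0"

```text
time_s: 11.5
position: [0.5388, 0.1435, 0.1771]
tool_rot: [[-0.991, -0.13, 0.002], [-0.13, 0.991, 0.0], [-0.002, -0.0, -1.0]]
ft_force: [0.5, -0.3, 0.1]
grip_width: 0.0853
```

Request:
arm_command:
  rows: "1 -10 20 0 0 0 0; 1 -14.5 31 0 0 0 0; 1 -14.5 31 0 0 0 0; 1 -14.5 31 0 0 0 0; 1 -4.2 10.6 0 0 0 0"

```text
time_s: 11.92
position: [0.58, 0.2772, 0.1743]
tool_rot: [[-0.991, -0.133, 0.001], [-0.133, 0.991, 0.001], [-0.001, 0.001, -1.0]]
ft_force: [-0.2, 0.3, -0.7]
grip_width: 0.0256
```

```bash
python3 - <<'E'
from h import *
s=readout.observe();print(s['time_s'],s['position'],s['ft_force'],s['grip_width'])
a=eyes.get_image('top')[:,:,::-1][180:310,180:300]; b=eyes.get_image('scene')[:,:,::-1][175:290,310:450]
a=cv2.resize(a,(480,520),interpolation=cv2.INTER_CUBIC);b=cv2.resize(b,(320,263),interpolation=cv2.INTER_CUBIC)
o=np.zeros((520,800,3),np.uint8);o[:,:480]=a;o[:263,480:]=b;cv2.imwrite('pics/c6.png',o)
E
```

```text
11.9167 [0.58004892 0.27724253 0.17427701] [-0.1768487   0.26730509 -0.71470124] 0.025635458985204657
```

View pics/c6.png

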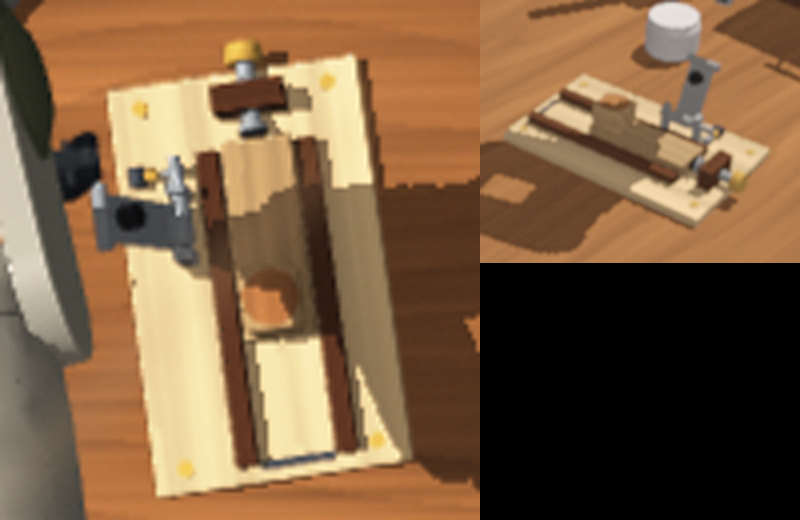

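Request:
arm_command:
  rows: "1 0 0 0 0 0 0; 1 0 0 0 0 0 0; 1 0 0 20 0 0 0; 1 0 0 30 0 0 0; 1 0 0 16 0 0 0"

```text
time_s: 12.43
position: [0.5788, 0.2718, 0.1061]
tool_rot: [[-0.992, -0.129, -0.002], [-0.129, 0.992, -0.001], [0.003, -0.0, -1.0]]
ft_force: [0.4, -0.8, -1.1]
grip_width: 0.0002
```

Request:
arm_command:
  rows: "1 0 0 6 0 0 0; 1 0 0 0 0 0 0; 1 0 -3 0 0 0 0; 1 0 -3 0 0 0 0; 1 0 0 0 0 0 0"

```text
time_s: 12.85
position: [0.5812, 0.267, 0.1036]
tool_rot: [[-0.992, -0.13, 0.002], [-0.13, 0.992, 0.0], [-0.002, 0.0, -1.0]]
ft_force: [0.1, 0.3, 0.7]
grip_width: -0.0001
```

Request:
arm_command:
  rows: "1 0 -2 0 0 0 0; 1 0 -2 0 0 0 0; 1 0 -2 0 0 0 0; 1 0 0 0 0 0 0"

```text
time_s: 13.18
position: [0.5814, 0.2613, 0.1023]
tool_rot: [[-0.991, -0.13, 0.0], [-0.13, 0.991, -0.0], [-0.0, -0.0, -1.0]]
ft_force: [-0.7, 1.0, -0.1]
grip_width: -0.0001
```

Request:
arm_command:
  rows: "1 0 -2 0 0 0 0; 1 0 -1 0 0 0 0; 1 0 0 0 0 0 0"

```text
time_s: 13.43
position: [0.5817, 0.2585, 0.1021]
tool_rot: [[-0.991, -0.13, -0.0], [-0.13, 0.991, -0.0], [0.0, -0.0, -1.0]]
ft_force: [1.0, 0.4, 0.6]
grip_width: -0.0001
```

Request:
arm_command:
  rows: "1 0 -1.5 0 0 0 0; 1 0 -1.5 0 0 0 0; 1 0 0 0 0 0 0"

```text
time_s: 13.68
position: [0.5819, 0.2564, 0.1023]
tool_rot: [[-0.991, -0.13, 0.0], [-0.13, 0.991, 0.002], [-0.0, 0.002, -1.0]]
ft_force: [-0.2, 4.6, -0.1]
grip_width: 0.0
```

Request:
arm_command:
  rows: "1 0 -1.5 0 0 0 0; 1 0 -1.5 0 0 0 0; 1 0 0 0 0 0 0"

```text
time_s: 13.93
position: [0.5823, 0.2545, 0.1034]
tool_rot: [[-0.991, -0.131, 0.001], [-0.131, 0.991, 0.004], [-0.002, 0.003, -1.0]]
ft_force: [-3.4, 9.1, 8.4]
grip_width: -0.0001
```

Request:
arm_command:
  rows: "1 0 0 -1.5 0 0 0; 1 0 -2 -1.2 0 0 0; 1 0 -2 -1.2 0 0 0"

```text
time_s: 14.18
position: [0.5828, 0.25, 0.1066]
tool_rot: [[-0.991, -0.131, 0.0], [-0.131, 0.991, 0.002], [-0.001, 0.002, -1.0]]
ft_force: [-2.0, 7.2, 3.0]
grip_width: -0.0003
```

Request:
arm_command:
  rows: "1 0 -2 -1.1 0 0 0; 1 0 -2 -1.1 0 0 0"

```text
time_s: 14.35
position: [0.5833, 0.246, 0.1089]
tool_rot: [[-0.991, -0.131, 0.001], [-0.131, 0.991, 0.002], [-0.001, 0.002, -1.0]]
ft_force: [-1.5, 6.5, 2.4]
grip_width: 0.0004
```

Request:
arm_command:
  rows: "1 0 -2.5 -1.0 0 0 0; 1 0 -2.5 -0.9 0 0 0; 1 0 -2.5 -0.8 0 0 0; 1 0 -2.5 -0.7 0 0 0"

```text
time_s: 14.68
position: [0.5846, 0.2362, 0.1129]
tool_rot: [[-0.991, -0.131, 0.001], [-0.131, 0.991, 0.003], [-0.001, 0.002, -1.0]]
ft_force: [-3.1, 7.0, 8.0]
grip_width: 0.0001
```

Request:
arm_command:
  rows: "1 0 -2.5 -0.6 0 0 0; 1 0 -2.5 -0.5 0 0 0; 1 0 -2.5 -0.4 0 0 0; 1 0 -2.5 -0.3 0 0 0"

```text
time_s: 15.02
position: [0.586, 0.2263, 0.1154]
tool_rot: [[-0.991, -0.131, 0.002], [-0.131, 0.991, 0.003], [-0.002, 0.002, -1.0]]
ft_force: [-5.0, 5.6, 13.2]
grip_width: 0.0
```

Request:
arm_command:
  rows: "1 0 -2.5 -0.2 0 0 0; 1 0 -2.5 -0.1 0 0 0; 1 0 -2.5 0 0 0 0; 1 0 -2.5 0 0 0 0"

```text
time_s: 15.35
position: [0.5874, 0.216, 0.1164]
tool_rot: [[-0.991, -0.131, 0.003], [-0.131, 0.991, 0.002], [-0.003, 0.001, -1.0]]
ft_force: [-7.4, 4.2, 17.3]
grip_width: -0.0001
```

```bash
python3 - <<'E'
from h import *
s=readout.observe();print(s['time_s'],s['position'],s['ft_force'])
P=s['position']; R=s['tool_rot']
for k in (0,.017): print(k,proj('scene',P+R[:,2]*k))
x0,y0=345,155
b=eyes.get_image('scene')[:,:,::-1][y0:y0+90,x0:x0+110]
cv2.imwrite('pics/c7.png',cv2.resize(b,None,fx=6.5,fy=6.5,interpolation=cv2.INTER_CUBIC))
E
```

```text
15.35 [0.58739803 0.2160009  0.1163901 ] [-7.38585955  4.16982767 17.31096985]
0 [405.2301203  197.97860483]
0.017 [404.66618187 203.72358284]
```

View pics/c7.png

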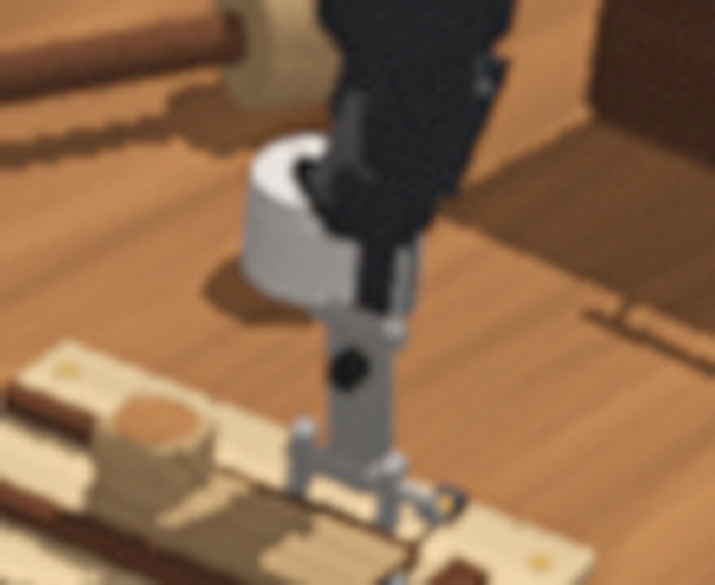

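```bash
python3 - <<'E'
from h import *
c,s=np.cos(np.radians(7.4)),np.sin(np.radians(7.4))
J=lambda x,y,z:np.array([.5605+(c*x-s*y)/1e3,.145+(s*x+c*y)/1e3,z/1e3])
f=lambda P:np.round((proj('scene',P)-[345,155])*6.5+3,0)
for ph in np.arange(-.4,.61,.1):
    y,z=50+69*np.sin(ph),34+69*np.cos(ph); print(round(ph,2),round(y),round(z),f(J(15,y,z)),f(J(55,y,z)),'top',f(J(35,y,z+5)))
for y in (52,55,59,67): print('tip',y,f(J(36,y,99.4)),f(J(36,y,108)))
E
```

```text
-0.4 23 98 [285. 354.] [374. 388.] top [330. 360.]
-0.3 30 100 [294. 342.] [383. 376.] top [339. 347.]
-0.2 36 102 [304. 331.] [393. 364.] top [349. 336.]
-0.1 43 103 [313. 321.] [402. 355.] top [359. 327.]
-0.0 50 103 [323. 313.] [412. 346.] top [368. 318.]
0.1 57 103 [332. 306.] [421. 339.] top [377. 312.]
0.2 64 102 [341. 301.] [430. 334.] top [386. 307.]
0.3 70 100 [350. 298.] [438. 331.] top [395. 303.]
0.4 77 98 [358. 296.] [446. 329.] top [403. 302.]
0.5 83 95 [366. 296.] [453. 329.] top [410. 302.]
0.6 89 91 [373. 298.] [460. 330.] top [417. 303.]
tip 52 [371. 336.] [373. 317.]
tip 55 [375. 333.] [377. 314.]
tip 59 [381. 328.] [382. 309.]
tip 67 [391. 320.] [393. 301.]
```

Request:
arm_command:
  rows: "1 0 0 -1 0 0 0; 1 0 0 -1 0 0 0; 1 0 0 0 0 0 0"

```text
time_s: 15.65
position: [0.5873, 0.2156, 0.1167]
tool_rot: [[-0.991, -0.131, 0.001], [-0.131, 0.991, 0.001], [-0.001, 0.001, -1.0]]
ft_force: [-2.5, 3.1, 7.8]
grip_width: -0.0001
```

Request:
arm_command:
  rows: "1 0 0 -0.8 0 0 0; 1 0 0 0 0 0 0"

```text
time_s: 15.82
position: [0.5873, 0.2155, 0.1169]
tool_rot: [[-0.991, -0.131, 0.0], [-0.131, 0.991, 0.001], [-0.0, 0.001, -1.0]]
ft_force: [-2.3, 3.0, 5.5]
grip_width: -0.0003
```

Request:
arm_command:
  rows: "1 0 -2 0 0 0 0; 1 0 -2 0 0 0 0; 1 0 -2 0 0 0 0"

```text
time_s: 16.07
position: [0.5881, 0.2092, 0.1168]
tool_rot: [[-0.991, -0.131, 0.0], [-0.131, 0.991, 0.0], [-0.0, 0.0, -1.0]]
ft_force: [-3.2, 2.6, 5.3]
grip_width: 0.0002
```

Request:
arm_command:
  rows: "1 0 -2 0 0 0 0; 1 0 -2 0 0 0 0; 1 0 -2 0 0 0 0"

```text
time_s: 16.32
position: [0.5889, 0.2029, 0.1164]
tool_rot: [[-0.991, -0.13, -0.0], [-0.13, 0.991, -0.0], [0.0, -0.0, -1.0]]
ft_force: [-2.1, 1.9, 1.7]
grip_width: 0.0002
```

Request:
arm_command:
  rows: "1 0 -2 0.4 0 0 0; 1 0 -2 0.4 0 0 0; 1 0 -2 0.5 0 0 0; 1 0 -2 0.5 0 0 0"

```text
time_s: 16.65
position: [0.5902, 0.1949, 0.1146]
tool_rot: [[-0.991, -0.13, 0.0], [-0.13, 0.991, -0.0], [-0.0, -0.0, -1.0]]
ft_force: [-1.6, 0.4, 2.7]
grip_width: 0.0005
```

Request:
arm_command:
  rows: "1 0 -2 0.6 0 0 0; 1 0 -2 0.6 0 0 0; 1 0 -1 0.3 0 0 0; 1 0 -1 0.3 0 0 0"

```text
time_s: 16.98
position: [0.5908, 0.189, 0.1127]
tool_rot: [[-0.991, -0.13, -0.0], [-0.13, 0.991, -0.0], [0.0, -0.0, -1.0]]
ft_force: [0.2, -0.1, 0.2]
grip_width: 0.0001
```

Request:
arm_command:
  rows: "1 0 0 0 0 0 0; 1 0 0 0 0 0 0; 1 0 0 0 0 0 0"

```text
time_s: 17.23
position: [0.5907, 0.1894, 0.1127]
tool_rot: [[-0.991, -0.13, -0.0], [-0.13, 0.991, -0.0], [0.0, 0.0, -1.0]]
ft_force: [0.7, 0.1, 1.0]
grip_width: 0.0002
```

```bash
python3 - <<'E'
from h import *
s=readout.observe();print(s['time_s'],s['position'],s['ft_force'])
x0,y0=325,170
b=eyes.get_image('scene')[:,:,::-1][y0:y0+110,x0:x0+125]
cv2.imwrite('pics/c8.png',cv2.resize(b,None,fx=5,fy=5,interpolation=cv2.INTER_CUBIC))
E
```

```text
17.2333 [0.59070823 0.18935098 0.11271612] [0.74184839 0.05052108 0.98590174]
```

View pics/c8.png

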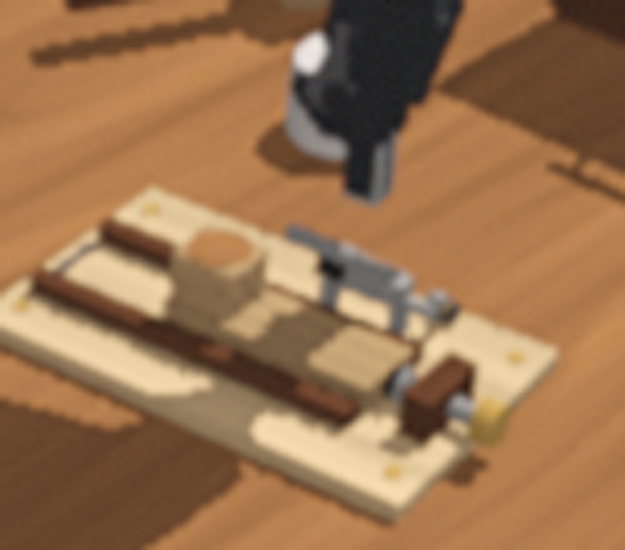

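Request:
arm_command:
  rows: "1 0 0 -5 0 0 0; 1 0 0 -15 0 0 0; 1 0 0 -30 0 0 0; 1 0 0 -30 0 0 0; 1 0 0 0 0 0 0"

```text
time_s: 17.7
position: [0.5927, 0.1897, 0.1995]
tool_rot: [[-0.991, -0.131, 0.011], [-0.131, 0.991, 0.001], [-0.011, -0.0, -1.0]]
ft_force: [0.2, 0.7, 0.6]
grip_width: 0.0002
```

```bash
python3 - <<'E'
from h import *
c,s=np.cos(np.radians(7.4)),np.sin(np.radians(7.4))
J=lambda x,y,z:np.array([.5605+(c*x-s*y)/1e3,.145+(s*x+c*y)/1e3,z/1e3])
f=lambda P:np.round((proj('scene',P)-[325,170])*5+2,0)
for th in (1.0,1.3,1.6,1.9,2.0,2.1):
    ph=.62-th; y,z=50+69*np.sin(ph),34+69*np.cos(ph); print(th,round(y),round(z),f(J(15,y,z)),f(J(55,y,z)))
print('hinge',f(J(20,50,34)),f(J(50,50,34)))
st=readout.observe();print(st['time_s'],st['position'],st['ft_force'])
b=eyes.get_image('scene')[:,:,::-1][170:280,325:450]; a=eyes.get_image('top')[:,:,::-1][185:285,210:290]
b=cv2.resize(b,(450,396),interpolation=cv2.INTER_CUBIC);a=cv2.resize(a,(317,396),interpolation=cv2.INTER_CUBIC)
cv2.imwrite('pics/c9.png',np.hstack([b,a]))
E
```

```text
1.0 24 98 [320. 195.] [389. 221.]
1.3 7 88 [300. 228.] [368. 255.]
1.6 -7 72 [283. 265.] [351. 293.]
1.9 -16 54 [271. 304.] [338. 332.]
2.0 -18 47 [268. 316.] [336. 344.]
2.1 -19 40 [266. 328.] [334. 356.]
hinge [346. 281.] [396. 301.]
17.7 [0.59271319 0.18971592 0.19947686] [0.18592459 0.73023821 0.5517984 ]
```

View pics/c9.png

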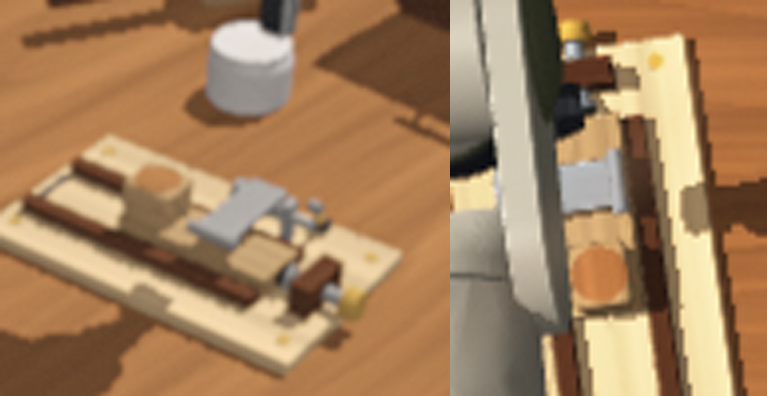

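Request:
arm_command:
  rows: "1 0 20 -20 0 0 0; 1 0 40 -10 0 0 0; 1 0 40 0 0 0 0; 1 0 40 0 0 0 0; 1 0 20 0 0 0 0"

```text
time_s: 18.22
position: [0.5682, 0.3518, 0.2216]
tool_rot: [[-0.991, -0.133, -0.002], [-0.133, 0.991, 0.0], [0.002, 0.001, -1.0]]
ft_force: [-0.1, -0.6, -0.3]
grip_width: -0.0003
```

Request:
arm_command:
  rows: "1 0 0 0 0 0 0; 1 0 0 0 0 0 0; 1 0 0 0 0 0 0; 1 0 0 0 0 0 0; 1 0 0 0 0 0 0"

```text
time_s: 18.63
position: [0.5703, 0.3467, 0.2228]
tool_rot: [[-0.992, -0.129, -0.0], [-0.129, 0.992, -0.0], [0.0, -0.0, -1.0]]
ft_force: [0.2, 0.4, 0.6]
grip_width: -0.0002
```

```bash
python3 - <<'E'
from h import *
b=eyes.get_image('scene')[:,:,::-1][195:275,345:435]; a=eyes.get_image('top')[:,:,::-1][185:285,210:290]
b=cv2.resize(b,(450,400),interpolation=cv2.INTER_CUBIC);a=cv2.resize(a,(320,400),interpolation=cv2.INTER_CUBIC)
cv2.imwrite('pics/c10.png',np.hstack([b,a]))
E
```

```text
(no output)
```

View pics/c10.png

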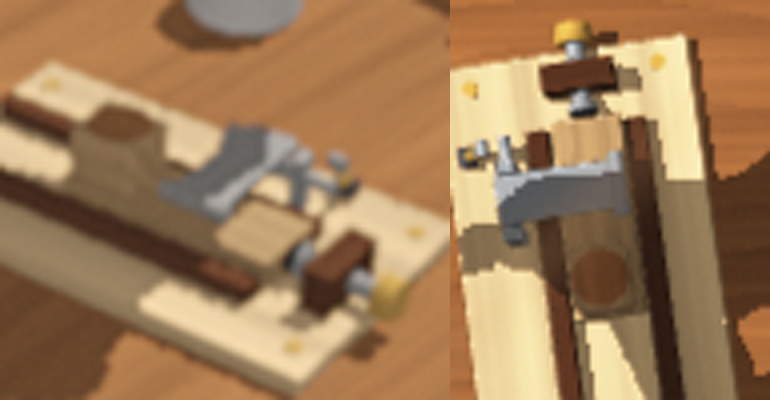

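The blank's front end (top view, about 585,117) still touches the disc. It lies straight between the rails, and the flap is level on it, with its lip at about 620,185. The arm is clear, so I'm handing in.

```bash
python3 -c "
from rig import env,readout
print(env.close_job(),readout.observe()['ft_force'])"
```

```text
the job is handed in; nothing more can be done
the job is handed in; nothing more can be done
```

The blank is in the channel, boss towards the open end, and the flap is clamped down on it. I handed the job in at about 19 s.

- **Blank:** I gripped it by the boss, lowered it into the channel and slid it onto the disc. It stayed pressed there for about 0.5 s at about 8 N wrist force, which is also my estimate for the stop because I could not read that contact directly. I then eased back 0.6 mm and let go.
- **Flap:** I pushed the lip with closed fingers until the force fell to zero just past the snap point. The flap then fell on its own, and a picture caught it partway down with the fingers clear.
- **Close call:** halfway over, friction between the fingertip and the lip raised the wrist force to about 19 N. That is close to the 20 N limit on the flap, so I paused and raised the tool to relieve it before going on. The wrist readings come only at the end of each move, so a brief higher peak would not have shown.
- **Last checks:** the final pictures show the blank straight in the channel with no visible gap at the disc and the flap level on it. The arm was clear, with wrist forces at noise level. I could not measure the pin force or the flap's clamping force. I never commanded the arm near the gouge, square, tin or offcut except well above them, but I did not measure their positions at the end.

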